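# Refit the fuse block

### The arm

A 6-joint arm with a two-finger parallel gripper is mounted at the origin on a cart in front of the work surface, level with it; the furniture and walls round the work are solid. World frame = base frame: x ahead of the robot, y to its left, z up, the work surface at z = 0. Lengths are in mm, angles in rad, forces in N, time in s.
With the tool pointing down it reaches from about 300 to 775 mm from the base axis. Payload 14.6 kg.
Tool frame: the origin (TCP) lies midway between the tips of the shut fingers; the grasp point (between the pads) lies behind it (manip.grip_depth is the z of the grasp point in the tool frame, in mm); z points along the fingers, y is the line along which they close (so a half turn about z gives the same grasp; the last joint's range is limited). The gripper opens to 94 mm and grips with 3 to 60 N. Pads are 16 mm wide; open, the fingers measure 119 mm over their backs; the gripper's body (75 mm by 177 mm) begins 78 mm behind the grasp point.
Start: joints at [1.099, 0.3, 1.521, -0, 1.321, -0.067], TCP at [216.606, 505.541, 205.446] pointing down, gripper open.
Joint ranges: [-3.03, 3.03], [-0.79, 2.21], [0.23, 2.52], [-1.04, 4.18], [0, 3.07], [-2.55, 2.55]. Speed limits (rad/s): [2.22, 2.22, 2.57, 3.14, 3.14, 3.14].

### API

Orientations are given as [roll, pitch, yaw] about the fixed x, y, z axes, in that order (R = Rz(yaw) Ry(pitch) Rx(roll)).
In Python, from cell import manip gives the robot as it stands.
- The arm moves only by the shell command python3 nudge.py FILE [OPENING] [FORCE], which reads ROWS from the file FILE. ROWS is 1 to 5 rows, parted by semicolons, with the numbers parted by commas; each row has 6 numbers: dx, dy, dz in units of 100 mm, then a rotation vector rx, ry, rz in rad; each row is the pose to reach, as a shift and turn from the pose commanded when the command began, along the tool's axes at that moment; what a row does not reach only later rows make up. A row lasts 1/10 s, in which the tool goes at most 50 mm and 0.15 rad, less where a joint would pass 70% of its speed; a pose out of reach is approached as far as the arm can. OPENING is the finger opening in mm, set as the command begins (- or left out keeps the last). The fingers move at their own pace and stop on an object; FORCE is the grip in N (left out, the last holds). Time passes only in rows, so rows that do not move let the fingers close. It prints the time, the measured TCP pose, the force, the opening and the grip force at its end. Input that does not fit is refused with a message, and nothing moves.
- manip.read_state(): the state, without advancing time (a new reading comes with each control period).
- manip.camera(name): name is "scene" or "top"; returns (picture, depth): 480x640x3 uint8, red, green, blue; 480x640 float32, mm along the optical axis (not along the pixel's ray), 0 where there is no reading.
- manip.camera_info(name): a dict with "K" (3x3 intrinsics, pixels), "dist" ([k1, k2, p1, p2, k3] as OpenCV has them; the pictures are not rectified), "rvec" (rotation vector, rad) and "tvec" (3), from world to camera coordinates, as OpenCV has them. Camera axes: x right, y down, z forward; pixel columns grow to the right and rows downward; lengths in mm; the calibration is good to about 2 mm. A picture is of the moment at which its call begins. camera_info takes no time and is no camera call.
- manip.sign_off(): hands the job in; it is judged then, once.
The state is a dict: "clock": time; "joints": joint angles; "qd": joint speeds; "effort": joint torques, N m; "eef_pos": TCP position; "eef_rot": TCP orientation; "wrist_force": force on the tool from outside, world axes, zero at the start; "moment": the same for the moment, N m; "finger_gap": finger opening in mm; "finger_force": force on a finger pad.
Only numpy, scipy, OpenCV 4.12 (cv2) and the standard library are available. Lean on these libraries where they do the work, as an engineer would, in place of code of your own. Each camera call takes 0.05 s, during which the arm holds its last target. There are 200 camera calls.

### The job

Switch the fuse block's isolator off (lever towards you) before you touch a fuse. Then pull every spent fuse out of the block into the steel tray, and press each new fuse from the rubber mat into any way of the block until both ends have snapped fully home; the ceramic is brittle, so grip it with no more than about 50 N and press it home gently. When all are in, switch the isolator back on, and leave the tools lying about the bench alone.

Things in the scene. Friction and masses are not known exactly. Their poses are not given: they have to be found in the camera images.
- old1: spent fuse, shape and size as new1; at the start snapped home in way 1 of the block (two of old1 to old4 are present). Origin at its centre, x along its length
- old2: spent fuse, shape and size as new1; at the start snapped home in way 2 of the block (two of old1 to old4 are present). Origin at its centre, x along its length
- old3: spent fuse, shape and size as new1; at the start snapped home in way 3 of the block (two of old1 to old4 are present). Origin at its centre, x along its length
- old4: spent fuse, shape and size as new1; at the start snapped home in way 4 of the block (two of old1 to old4 are present). Origin at its centre, x along its length
- new1: new fuse: white ceramic body 32 x 32 mm square, 60 mm long, a round steel ferrule 14 mm in diameter at each end; 96 mm over all, 0.10 to 0.15 kg. Origin at its centre, x along its length; same either way round and on any side. Brittle: cracks at over 55 N on a finger pad, or pressed on the block with over 45 N. Lies on the rubber mat (3 mm thick)
- new2: new fuse, same as new1, on the rubber mat at the start (2 or 3 of new1 to new3 are present). Origin at its centre, x along its length
- new3: new fuse, same as new1, on the rubber mat at the start (2 or 3 of new1 to new3 are present). Origin at its centre, x along its length
- fuse_block: black fixed plate 118 x 400 x 12 mm carrying four ways 70 mm apart along its y; origin at the centre of its underside. Each way has two pairs of brass spring jaws, 39 mm either side of its middle along x, 10 mm wide, tops 47 mm above the bench. A rigid brass saddle under each pair is the stop
- way1 (a point): way 1: where a fuse's centre lies when home, 32 mm above the bench; x along the fuse, y along the block away from the switch, z up. Pressed straight down, the ferrules meet the jaws some 13 mm above home; it takes about 10 N for both ends together, then they snap past and the fuse rests on the saddles. Pulling it straight up takes about as much
- way2 (a point): way 2, as way 1, 70 mm from it along y
- way3 (a point): way 3, as way 1, 140 mm from it along y
- way4 (a point): way 4, as way 1, 210 mm from it along y; the far end from the switch
- isolator (a joint): isolator switch lever on the block's right end, in line with the ways, 100 mm beyond way 1 (100 mm along -y of way1): 0 = leaning 0.5 rad towards the robot (-x of the ways) = OFF, 1.0 = leaning 0.5 rad away (+x) = ON. It starts ON, stays where it is left, and a push of 1 to 2 N on its knob moves it; end stops at 0 and 1.0
- isolator_tip (a point): centre of the black ball knob, 26 mm in diameter, on the isolator's 10 mm thick lever; it swings on a radius of 60 mm about a pivot that runs along the block's y, 34 mm above the bench. The grey housing under it is 70 x 50 mm, its top 37 to 47 mm above the bench
- tray_floor (a point): centre of the inner floor of the open steel tray for spent fuses (fixed): 130 mm along x, 190 mm along y, walls 30 mm high and 2 mm thick; floor 2 mm above the bench; axes along its sides.
- tape_measure: yellow and black tape measure, 68 x 76 x 37 mm, a bystander; origin at its underside
- pliers: red-handled pliers lying flat, 76 x 201 x 12 mm, a bystander; origin at its underside
- screwdriver: red screwdriver, 228 mm long, 25 mm high, a bystander; origin at its underside

How it is judged:
By the outcome, as a careful person would: the job done as asked, in the order asked, and still so for the second after the job is handed in, with the robot touching nothing.
Of old1, old2, old3, old4 only 2 to 2 are there at a start; the rules pass over those that are not, and their reading is None.
Of new1, new2, new3 only 2 to 3 are there at a start; the rules pass over those that are not, and their reading is None.
At some moment in a run one of new1, new2, new3 may be knocked a few centimetres aside while the robot is not near it.
Once in a run the grip may slacken for a moment while it holds something.
It also fails if it takes over 200 s, if anything falls off the work surface, if the arm or the gripper's body presses on something with over 40 N, if the wrist force passes 120 N, or if a joint passes its speed limit or range.

## Working session

There is one attempt and no reset: what is moved stays moved. The work goes in short steps, Python scripts to look and compute and a shell command to move; the robot and the scene stay as the last step left them, time stands still between calls to the robot, and variables do not carry over. Pictures are saved under pics/ and viewed, at most 14 in all, crops included, and the job is handed in when it is done.

```bash
ls; mkdir -p pics; python3 - <<'E'
from cell import manip
import cv2
for n in("scene","top"):
    p,d=manip.camera(n); cv2.imwrite(f"pics/{n}0.png",p[:,:,::-1]); i=manip.camera_info(n); print(n,i,(d>0).mean())
print(manip.read_state(),manip.grip_depth)
E
```

```text
cell.py
nudge.py
pics
scene {'K': array([[452.75209501,   0.        , 324.713462  ],
       [  0.        , 452.75209501, 239.801903  ],
       [  0.        ,   0.        ,   1.        ]]), 'dist': array([-0.11767496,  0.        ,  0.        ,  0.        ,  0.        ]), 'rvec': array([ 2.02750158, -1.08615544,  0.52736704]), 'tvec': array([-268.73250599,  346.95205999,  901.7629033 ])} 0.9959407552083334
top {'K': array([[477.13587038,   0.        , 318.74098337],
       [  0.        , 477.13587038, 238.79753009],
       [  0.        ,   0.        ,   1.        ]]), 'dist': array([0.01600323, 0.        , 0.        , 0.        , 0.        ]), 'rvec': array([ 1.99115711, -2.21337251,  0.25653427]), 'tvec': array([  79.94106512,  533.68751818, 1021.04223837])} 0.9961165364583333
{'clock': 0.1, 'joints': array([ 1.09940243e+00,  3.00390187e-01,  1.52149766e+00,  1.31250036e-05,
        1.32070147e+00, -6.66054308e-02]), 'qd': array([-0.00127854, -0.00098725, -0.00075621, -0.00082175,  0.00172285,
       -0.00043354]), 'effort': array([-1.30137363e-03, -5.32646263e+01, -3.53285658e+01,  7.08379224e-02,
        2.34434847e-02, -7.28675991e-05]), 'eef_pos': array([216.50236397, 505.34853265, 204.96600278]), 'eef_rot': array([-3.14059905e+00, -7.90192198e-05,  2.73680089e+00]), 'wrist_force': array([ 0.87973908, -0.03365996, -0.48277363]), 'moment': array([-0.0024613 , -0.07309382,  0.03455964]), 'finger_force': 0.0, 'finger_gap': 93.91909549384862} -18.8
```
View pics/scene0.png

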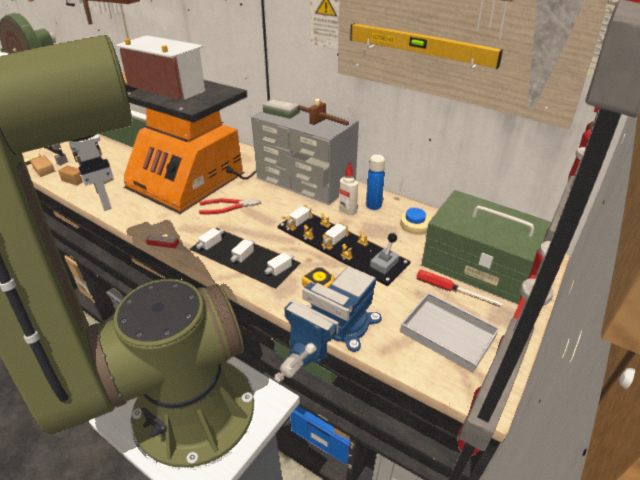

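View pics/top0.png

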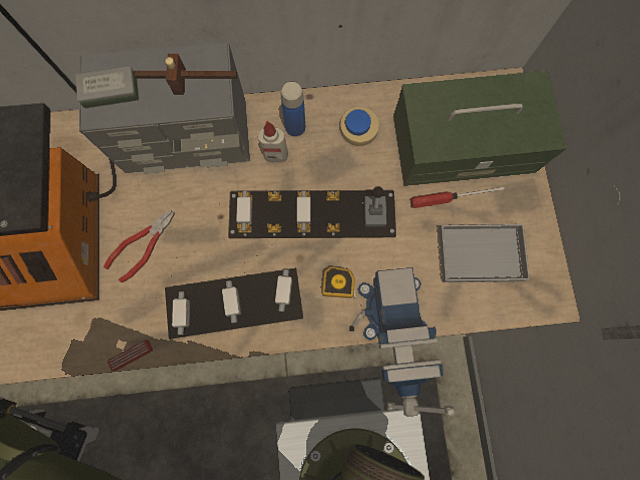

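The top view shows old fuses in way 4 (244,210) and way 2 (304,210). The knob is at (375,192), new fuses at (180,313), (232,301) and (285,290), and the tray at (483,252). A vise stands at (400,300). Next I'll measure these.

```bash
cat > h.py <<'E'
from cell import manip
import cv2, numpy as np
def info(n):
    i=manip.camera_info(n); R=cv2.Rodrigues(i["rvec"])[0]; return i["K"],i["dist"],R,np.array(i["tvec"],float)
def ray(n,uv):
    K,D,R,t=info(n); p=cv2.undistortPoints(np.array(uv,float).reshape(-1,1,2),K,D)[:,0]
    d=np.c_[p,np.ones(len(p))]@R; return -R.T@t,d
def plane(n,uv,z):
    c,d=ray(n,uv); return c+d*((z-c[2])/d[:,2])[:,None]
def tri(uvt,uvs):
    c1,d1=ray("top",uvt);c2,d2=ray("scene",uvs);out=[]
    for a,b in zip(d1,d2):
        a=a/np.linalg.norm(a);b=b/np.linalg.norm(b)
        s=np.linalg.lstsq(np.c_[a,-b],c2-c1,rcond=None)[0]
        p,q=c1+s[0]*a,c2+s[1]*b; out.append(np.r_[(p+q)/2,np.linalg.norm(p-q)])
    return np.array(out)
def proj(n,P):
    K,D,R,t=info(n); return cv2.projectPoints(np.array(P,float).reshape(-1,3),cv2.Rodrigues(R)[0],t,K,D)[0][:,0]
def depthpt(n,uv,d):
    K,D,R,t=info(n); p=cv2.undistortPoints(np.array(uv,float).reshape(-1,1,2),K,D)[:,0]
    z=np.array([d[int(round(v)),int(round(u))] for u,v in uv]); return (np.c_[p,np.ones(len(p))]*z[:,None]-t)@R
def white(img,box,thr=150):
    h=cv2.cvtColor(img,cv2.COLOR_RGB2HSV); m=((h[...,1]<45)&(h[...,2]>thr)).astype(np.uint8)
    z=np.zeros_like(m);x0,y0,x1,y1=box;z[y0:y1,x0:x1]=m[y0:y1,x0:x1]
    cs=cv2.findContours(z,cv2.RETR_EXTERNAL,cv2.CHAIN_APPROX_NONE)[0]
    return z,[c for c in cs if cv2.contourArea(c)>60]
def rect_mm(n,c,z):
    P=plane(n,c.reshape(-1,2),z)[:,:2].astype(np.float32); return cv2.minAreaRect(P)
E
python3 - <<'E'
from h import *
t,dt=manip.camera("top"); s,ds=manip.camera("scene")
m,cs=white(t,(160,180,320,345))
for c in cs:
    M=cv2.moments(c); u=(M['m10']/M['m00'],M['m01']/M['m00'])
    P=depthpt("top",[u],dt)[0]; print("top",np.round(u,1),cv2.contourArea(c),P.round(1),rect_mm("top",c,P[2]))
m,cs=white(s,(180,195,360,290))
for c in cs:
    M=cv2.moments(c); u=(M['m10']/M['m00'],M['m01']/M['m00'])
    P=depthpt("scene",[u],ds)[0]; print("scene",np.round(u,1),cv2.contourArea(c),P.round(1))
h=cv2.cvtColor(t,cv2.COLOR_RGB2HSV)
def big(n,b,s,r,thr=(15,45)): 
    x0,y0,x1,y1=r; cv2.imwrite(f"pics/{n}.png",cv2.resize(b[y0:y1,x0:x1,::-1],None,fx=s,fy=s,interpolation=cv2.INTER_CUBIC))
big("topblk",t,4,(220,175,410,245)); big("scblk",s,5,(260,190,420,290))
for n,d,pts in(("top",dt,[(442,230),(520,230),(485,250),(480,228),(439,250),(395,290),(377,192),(376,205),(265,225),(340,285),(500,120),(150,100),(290,120),(400,370),(270,140)]),):
    for p,P in zip(pts,depthpt(n,pts,d)): print(p,P.round(0))
E
```

```text
top [231.9 305.8] 97.0 [411.8 233.2  36.1] ((421.5335693359375, 236.6314697265625), (53.394615173339844, 29.954204559326172), 4.321483612060547)
scene [348.  279.3] 436.0 [ 404.8 -118.3  111.2]
scene [279.4 262.8] 317.0 [427.1 105.5  35.3]
scene [242.3 249.1] 261.0 [414.  225.5  36.1]
scene [210.  237.6] 271.5 [399.7 335.9  37.3]
scene [335.8 232.4] 214.0 [611.3  45.   45.1]
scene [299.9 214.4] 193.0 [621.6 178.8  49. ]
(442, 230) [ 536. -266.   34.]
(520, 230) [ 521. -455.   16.]
(485, 250) [ 484. -370.   -0.]
(480, 228) [ 538. -366.    5.]
(439, 250) [ 496. -261.    0.]
(395, 290) [ 400. -124.  112.]
(377, 192) [ 624. -117.   98.]
(376, 205) [ 607. -118.   55.]
(265, 225) [597. 146.  15.]
(340, 285) [433. -14.  36.]
(500, 120) [ 744. -400.  150.]
(150, 100) [823. 338. 234.]
(290, 120) [825.  61.  88.]
(400, 370) [ 241. -104.  155.]
(270, 140) [763. 110. 123.]
```

View pics/topblk.png

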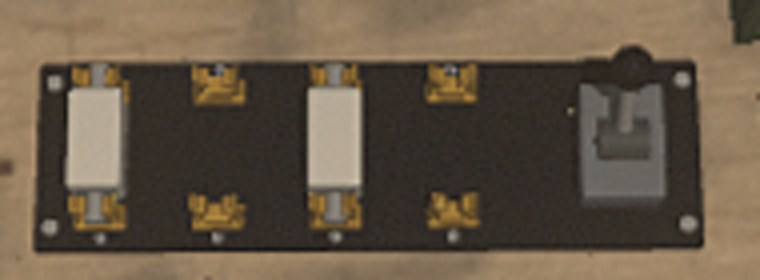

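View pics/scblk.png

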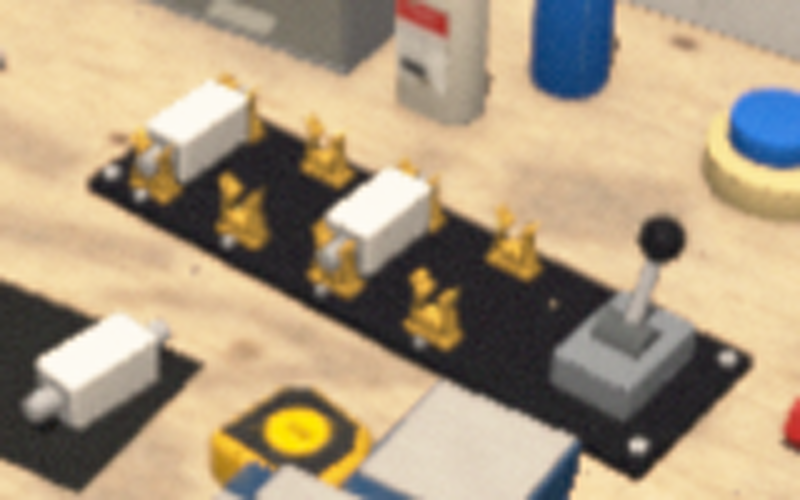

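The top crop shows the four corner screws at full-image (233.5,195.5), (232,232), (390.8,194.8) and (392.3,231). The knob is near (378,190.5). The scene crop shows three of those screws, at (282.6,224.4), (387.6,279.4) and (405.4,261.6), and the knob at (392.2,237.8).

```bash
python3 - <<'E'
from h import *
t,dt=manip.camera("top"); s,ds=manip.camera("scene")
f=lambda x,y:(220+(x+.5)/4-.5,175+(y+.5)/4-.5); g=lambda x,y:(260+(x+.5)/5-.5,190+(y+.5)/5-.5)
scr=tri([f(48,228),f(689,224),f(683,79)],[g(113,172),g(638,447),g(727,358)]); print("screws",scr.round(1))
print("screws plane z=13",plane("top",[f(54,82),f(48,228),f(689,224),f(683,79)],13).round(1))
print("knob",tri([f(632,66)],[g(661,239)]).round(1))
print("way2 fuse top corners",tri([f(308,86),f(360,86),f(308,188)],[g(389,168),g(433,182),g(328,208)]).round(1))
print("way4 top",tri([f(69,87),f(121,87),f(68,188)],[g(206,82),g(250,96),g(149,121)]).round(1))
h=cv2.cvtColor(t,cv2.COLOR_RGB2HSV); m=((h[...,1]<60)&(h[...,2]>145)).astype(np.uint8)
for b in [(160,265,310,340),(235,190,315,235)]:
    z=np.zeros_like(m); z[b[1]:b[3],b[0]:b[2]]=m[b[1]:b[3],b[0]:b[2]]
    z=cv2.morphologyEx(z,cv2.MORPH_OPEN,np.ones((7,7)))
    for c in cv2.findContours(z,cv2.RETR_EXTERNAL,cv2.CHAIN_APPROX_NONE)[0]:
        if cv2.contourArea(c)>60:
            M=cv2.moments(c);u=[(M['m10']/M['m00'],M['m01']/M['m00'])]; Z=35 if b[0]<200 else 48
            print(np.round(u,1),cv2.contourArea(c),depthpt("top",u,dt).round(1),plane("top",u,Z).round(1),[np.round(q,2) for q in rect_mm("top",c,Z)])
# scene of new fuses enlarged; tray
cv2.imwrite("pics/both.png",np.vstack([cv2.resize(s[220:290,185:305,::-1],None,fx=6,fy=6,interpolation=cv2.INTER_CUBIC)[:, :640],cv2.resize(t[265:345,160:310,::-1],(640,341),interpolation=cv2.INTER_CUBIC)])[:600*2] if False else cv2.resize(s[220:290,185:305,::-1],None,fx=6,fy=6,interpolation=cv2.INTER_CUBIC))
for y in(235,250,270): print(y,[ (x,*depthpt("top",[(x,y)],dt)[0].round(0)) for x in range(434,532,4)][::1] if y==250 else '')
E
```

```text
screws [[ 5.906e+02  2.256e+02  1.300e+01  2.300e+00]
 [ 5.520e+02 -1.535e+02  1.380e+01  5.000e-01]
 [ 6.417e+02 -1.622e+02  1.480e+01  1.000e-01]]
screws plane z=13 [[ 680.5  216.9   13. ]
 [ 589.8  226.4   13. ]
 [ 552.  -153.4   13. ]
 [ 642.3 -162.5   13. ]]
knob [[ 6.290e+02 -1.202e+02  8.830e+01  4.000e-01]]
way2 fuse top corners [[650.5  64.   46.1   0.7]
 [646.4  32.8  51.1   1.6]
 [588.   68.1  54.2   3.7]]
way4 top [[663.8 204.4  46.2   2.9]
 [661.2 172.1  49.2   1.6]
 [603.2 206.2  51.2   3.2]]
[[179.  312.5]] 299.5 [[409.5 351.5  36.7]] [[409.7 351.9  35. ]] [array([409.89, 351.97]), array([26.92, 57.26]), np.float64(87.68)]
[[230.  300.7]] 303.0 [[423.8 236.9  34.2]] [[423.7 236.8  35. ]] [array([423.5 , 236.85]), array([58.52, 29.94]), np.float64(3.69)]
[[282.9 289. ]] 295.0 [[438.1 116.1  31.2]] [[437.6 115.9  35. ]] [array([437.68, 115.63]), array([31.56, 54.59]), np.float64(83.93)]
[[303.  208.5]] 275.0 [[617.1  51.8  51.8]] [[618.3  51.8  48. ]] [array([618.56,  51.81]), array([28.14, 56.06]), np.float64(84.21)]
[[243.  208.5]] 275.5 [[632.4 190.6  50.1]] [[633.1 1
[... 974 characters left out ...]
 (490, np.float64(483.0), np.float64(-381.0), np.float64(2.0)), (494, np.float64(481.0), np.float64(-389.0), np.float64(4.0)), (498, np.float64(481.0), np.float64(-399.0), np.float64(3.0)), (502, np.float64(479.0), np.float64(-408.0), np.float64(5.0)), (506, np.float64(479.0), np.float64(-419.0), np.float64(1.0)), (510, np.float64(477.0), np.float64(-426.0), np.float64(5.0)), (514, np.float64(477.0), np.float64(-438.0), np.float64(1.0)), (518, np.float64(475.0), np.float64(-445.0), np.float64(6.0)), (522, np.float64(293.0), np.float64(50.0), np.float64(1116.0)), (526, np.float64(468.0), np.float64(-450.0), np.float64(36.0)), (530, np.float64(474.0), np.float64(-478.0), np.float64(-4.0))]
270
```

View pics/both.png

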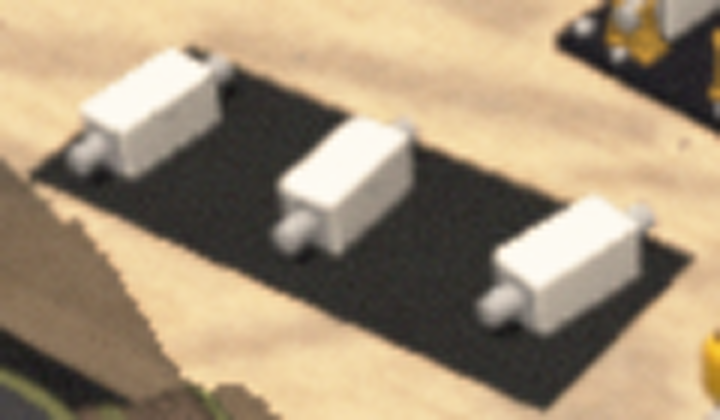

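The measurements agree:
- The block yaw is −0.10, with way1 at about (611.8,−18).
- The knob sits at z≈88, against an expected 86.7.
- The fuse tops are at about 48 on the block and about 35 on the mat.

I'm starting the move and turning the tool to the block's axes.

The rows are not in the units I measure in: shifts go in units of 100 mm. I convert before sending: -213 mm is -2.13, -130 mm is -1.3.

```bash
cat >> h.py <<'E'
def to(x,y,z,yaw=3.0416):
    s=manip.read_state(); R=cv2.Rodrigues(np.array([0.,0,s["eef_rot"][2]]))[0]@np.diag([1.,-1,-1])
    d=R.T@(np.array([x,y,z])-s["eef_pos"]); print("shift",d.round(1),"rz",round(-((yaw-s["eef_rot"][2]+np.pi)%(2*np.pi)-np.pi),3))
def blk(by,bx=0): # by from way1, bx along fuse
    return np.array([611.8,-18.0])+by*np.array([.0998,.995])+bx*np.array([.995,-.0998])
E
echo '-2.13,-1.3,0,0,0,-0.305;-2.13,-1.3,0,0,0,-0.305;-2.13,-1.3,0,0,0,-0.305;-2.13,-1.3,0,0,0,-0.305;-2.13,-1.3,0,0,0,-0.305' > rows.txt && python3 nudge.py rows.txt 0 5
python3 - <<'E'
from h import *
to(659,-123,205); to(659,-123,78)
t,dt=manip.camera("top")
print(depthpt("top",[(407,183),(401,150),(396,95)],dt).round(0), "way1 jaws",plane("top",[(220+452/4,175+83/4),(220+452/4,175+210/4)],35).round(1), blk(0,39),blk(0,-39),blk(-100))
# tray rim corners (from picture)
print(plane("top",[(440,227),(523,226),(526,280),(442,280)],32).round(0))
E
```

```text
clock: 0.8
eef_pos: [357.9, 306.0, 205.6]
eef_rot: [3.141, 0.0, 3.042]
wrist_force: [0.8, 0.8, -0.3]
finger_gap: 57.5
finger_force: 0.0
shift [-342.1 -397.1    0.6] rz 0.001
shift [-342.1 -397.1  127.6] rz 0.001
[[ 665. -206.   18.]
 [ 743. -199.   39.]
 [ 910. -216.    3.]] way1 jaws [[646.3 -22.2  35. ]
 [568.8 -13.5  35. ]] [650.605  -21.8922] [572.995  -14.1078] [ 601.82 -117.5 ]
[[ 544. -263.   32.]
 [ 526. -456.   32.]
 [ 400. -437.   32.]
 [ 420. -247.   32.]]
```

```bash

echo '-1.71,-1.98,0,0,0,0;-1.71,-1.98,0,0,0,0;-1.71,-1.98,0,0,0,0;-1.71,-1.98,0,0,0,0;-1.71,-1.98,0,0,0,0' > rows.txt && python3 nudge.py rows.txt | sed -n 2p
echo '-1.71,-1.99,0,0,0,0;-1.71,-1.99,0,0,0,0;-1.71,-1.99,0,0,0,0;-1.71,-1.99,0,0,0,0;-1.71,-1.99,0,0,0,0' > rows.txt && python3 nudge.py rows.txt | sed -n 2p
python3 - <<'E'
from h import *
to(659,-123,78)
t,dt=manip.camera("scene"); cv2.imwrite("pics/k.png",t[60:360,200:600,::-1])
E
```

```text
eef_pos: [501.8, 101.3, 205.6]
eef_pos: [645.1, -103.5, 205.4]
shift [-15.8 -18.  127.4] rz 0.0
```

View pics/k.png

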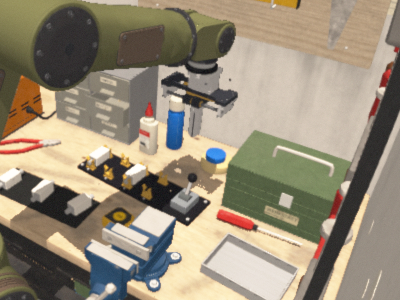

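The gripper is above and behind the knob, which is at (192,178) in the crop, with nothing in the way. Next I go down and drag the lever towards me.

```bash

echo '-0.16,-0.18,0,0,0,0;-0.16,-0.18,0.5,0,0,0;-0.16,-0.18,1,0,0,0;-0.16,-0.18,1.27,0,0,0;-0.16,-0.18,1.27,0,0,0' > rows.txt && python3 nudge.py rows.txt | sed -n 2,4p
echo '0.12,0,0,0,0,0;0.24,0,0,0,0,0;0.36,0,0,0,0,0;0.48,0,0,0,0,0;0.55,0,0,0,0,0' > rows.txt && python3 nudge.py rows.txt | sed -n 2,4p
echo '0.03,0,0,0,0,0;0.06,0,0,0,0,0;0.09,0,0,0,0,0;0.09,0,0,0,0,0' > rows.txt && python3 nudge.py rows.txt | sed -n 2,4p
python3 - <<'E'
from h import *
t,dt=manip.camera("scene"); cv2.imwrite("pics/k2.png",cv2.resize(t[180:300,320:460,::-1],None,fx=4,fy=4))
E
```

```text
eef_pos: [656.3, -120.6, 73.9]
eef_rot: [3.141, -0.007, 3.042]
wrist_force: [-0.5, -0.2, 0.3]
eef_pos: [604.1, -115.8, 80.9]
eef_rot: [-3.141, 0.003, 3.042]
wrist_force: [1.2, -0.2, -0.8]
eef_pos: [595.5, -114.9, 78.9]
eef_rot: [-3.141, 0.003, 3.042]
wrist_force: [5.1, -0.3, -0.9]
```

View pics/k2.png

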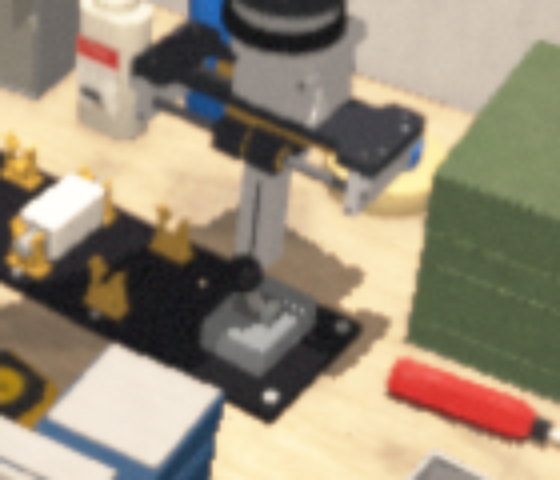

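The knob at (243,275) in the crop has swung towards the robot, and the force is rising near the end stop. A little more push should confirm it.

```bash

echo '0.01,0,0,0,0,0;0.02,0,0,0,0,0;0.02,0,0,0,0,0' > rows.txt && python3 nudge.py rows.txt | sed -n 2,4p
echo '0.01,0,0,0,0,0;0.02,0,0,0,0,0;0.02,0,0,0,0,0' > rows.txt && python3 nudge.py rows.txt | sed -n 2,4p
echo '-0.3,0,0,0,0,0;-0.3,0,-0.4,0,0,0;-0.3,0,-0.9,0,0,0;-0.3,0,-0.9,0,0,0' > rows.txt && python3 nudge.py rows.txt 60 | sed -n 2,4p
python3 - <<'E'
from h import *
# knob off location triangulated by dark blob near expectation
s,_=manip.camera("scene");cv2.imwrite("pics/k3.png",np.vstack([cv2.resize(s[220:300,340:440,::-1],None,fx=5,fy=5),]))
p=proj("scene",[[573,-114.8,86.7],[572,-114,60]]);print(p)
to(*blk(70),130); 
E
```

```text
eef_pos: [595.0, -114.9, 79.1]
eef_rot: [-3.141, 0.006, 3.042]
wrist_force: [16.8, -1.5, -6.3]
eef_pos: [594.5, -114.9, 79.2]
eef_rot: [-3.141, 0.01, 3.042]
wrist_force: [28.9, -2.6, -12.4]
eef_pos: [622.9, -117.9, 175.1]
eef_rot: [-3.14, 0.009, 3.042]
wrist_force: [0.1, -0.6, 0.3]
[[380.16754471 248.25415343]
 [378.89855912 256.15946653]]
shift [ 19.8 168.2  41.6] rz 0.0
```

View pics/k3.png

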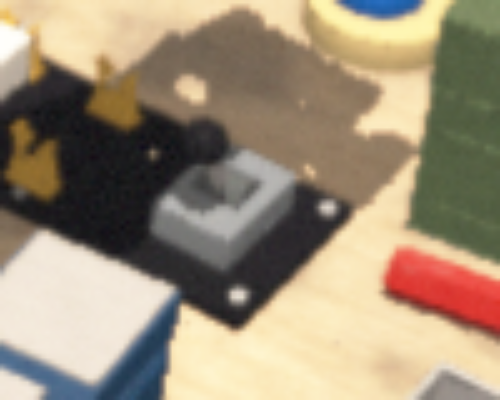

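The knob at (207,140) in the crop maps to full-image (381.4,248). That matches the predicted OFF position of (380,248), so the isolator is off. Now old2.

```bash

echo '0.2,1.68,0.42,0,0,0;0.2,1.68,0.42,0,0,0;0.2,1.68,0.42,0,0,0;0.2,1.68,0.42,0,0,0;0.2,1.68,0.42,0,0,0' > rows.txt && python3 nudge.py rows.txt 56 | sed -n 2,4p
echo '0,0,0.4,0,0,0;0,0,0.7,0,0,0;0,0,0.9,0,0,0;0,0,1.08,0,0,0;0,0,1.1,0,0,0' > rows.txt && python3 nudge.py rows.txt | sed -n 2,4p
python3 - <<'E'
from h import *
to(*blk(70),20)
E
echo '0,0,0,0,0,0;0,0,0,0,0,0;0,0,0,0,0,0;0,0,0,0,0,0' > rows.txt && python3 nudge.py rows.txt 25 30 | sed -n 2,6p
```

```text
eef_pos: [616.1, 54.7, 124.1]
eef_rot: [-3.141, -0.004, 3.045]
wrist_force: [-0.4, 0.2, -0.2]
eef_pos: [615.8, 50.7, 13.6]
eef_rot: [-3.141, -0.005, 3.041]
wrist_force: [0.6, -1.0, -0.7]
shift [-2.9  1.3 -6.4] rz -0.001
eef_pos: [617.8, 51.6, 17.4]
eef_rot: [-3.142, 0.001, 3.042]
wrist_force: [0.3, -1.1, 2.6]
finger_gap: 32.1
finger_force: 30.0
```

The fuse is gripped with almost no side force, so the way position is right to about 1 mm. Next I pull it out and take it to the tray.

```bash

echo '0,0,-0.06,0,0,0;0,0,-0.14,0,0,0;0,0,-0.24,0,0,0;0,0,-0.6,0,0,0;0,0,-1,0,0,0' > rows.txt && python3 nudge.py rows.txt - 38| sed -n 2,6p
echo '0,0,-0.4,0,0,0;0,-0.4,-0.4,0,0,0;0.1,-0.9,-0.4,0,0,0;0.3,-1.4,-0.4,0,0,0;0.4,-1.88,-0.4,0,0,0' > rows.txt && python3 nudge.py rows.txt | sed -n 2,6p
echo '0.64,-2.7,0,0,0,0;0.64,-2.7,0,0,0,0;0.64,-2.7,0,0,0,0;0.64,-2.7,0,0,0,0;0.64,-2.7,0,0,0,0' > rows.txt && python3 nudge.py rows.txt | sed -n 2,6p
python3 - <<'E'
from h import *
to(469,-393,8)
E
```

```text
eef_pos: [617.0, 52.0, 117.9]
eef_rot: [3.141, -0.001, 3.042]
wrist_force: [0.0, 0.3, -0.4]
finger_gap: 31.5
finger_force: 38.0
eef_pos: [559.1, -128.9, 157.9]
eef_rot: [-3.142, 0.002, 3.043]
wrist_force: [0.5, -0.2, -1.8]
finger_gap: 31.4
finger_force: 38.0
eef_pos: [477.8, -365.9, 158.1]
eef_rot: [-3.141, 0.002, 3.042]
wrist_force: [1.6, 0.7, -1.8]
finger_gap: 31.8
finger_force: 38.0
shift [  6.  -27.9 150.1] rz 0.0
```

```bash

echo '0.06,-0.28,0.4,0,0,0;0.06,-0.28,0.8,0,0,0;0.06,-0.28,1.1,0,0,0;0.06,-0.28,1.25,0,0,0;0.06,-0.28,1.25,0,0,0' > rows.txt && python3 nudge.py rows.txt | sed -n 2,4p
echo '0,0,0.1,0,0,0;0,0,0.2,0,0,0;0,0,0.24,0,0,0;0,0,0.24,0,0,0' > rows.txt && python3 nudge.py rows.txt | sed -n 2,4p
echo '0,0,0,0,0,0;0,0,0,0,0,0;0,0,0,0,0,0' > rows.txt && python3 nudge.py rows.txt 44 | sed -n 2,6p
echo '0,0,-0.4,0,0,0;0,0,-0.9,0,0,0;0,0,-1.4,0,0,0;0,0,-1.4,0,0,0' > rows.txt && python3 nudge.py rows.txt 56 | sed -n 2,4p
python3 - <<'E'
from h import *
t,d=manip.camera("top"); cv2.imwrite("pics/t3.png",t[150:350,150:560,::-1]); to(*blk(210),155)
E
```

```text
eef_pos: [469.4, -390.8, 30.7]
eef_rot: [3.14, -0.001, 3.042]
wrist_force: [0.5, 0.0, -1.9]
eef_pos: [469.6, -391.1, 7.2]
eef_rot: [3.141, -0.0, 3.042]
wrist_force: [0.5, 0.2, -0.6]
eef_pos: [469.9, -391.5, 8.0]
eef_rot: [-3.141, 0.001, 3.042]
wrist_force: [-0.9, 0.7, -0.1]
finger_gap: 43.5
finger_force: 0.0
eef_pos: [471.7, -393.2, 155.2]
eef_rot: [-3.134, 0.009, 3.042]
wrist_force: [0.9, -0.4, -0.5]
shift [-103.1  596.5   -3.7] rz 0.0
```

View pics/t3.png

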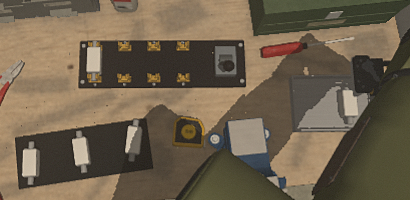

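old2 is in the tray at (350,106) in the crop, with only old4 left in the block at (93,62). I'm going for old4.

```bash

echo '-0.4,2.32,0,0,0,0;-0.4,2.32,0,0,0,0;-0.4,2.32,0,0,0,0;-0.4,2.32,0,0,0,0;-0.4,2.32,0,0,0,0' > rows.txt && python3 nudge.py rows.txt | sed -n 2p
echo '-0.4,2.32,0,0,0,0;-0.4,2.32,0,0,0,0;-0.4,2.32,0,0,0,0;-0.4,2.32,0,0,0,0;-0.4,2.32,0,0,0,0' > rows.txt && python3 nudge.py rows.txt | sed -n 2p
echo '-0.23,1.32,0,0,0,0;-0.23,1.32,0,0,0,0;-0.23,1.32,0,0,0,0;-0.23,1.32,0,0,0,0;-0.23,1.32,0,0,0,0' > rows.txt && python3 nudge.py rows.txt | sed -n 2p
python3 - <<'E'
from h import *
to(*blk(210),19)
E
```

```text
eef_pos: [532.5, -161.5, 146.3]
eef_pos: [595.3, 65.4, 146.1]
eef_pos: [631.0, 191.7, 145.9]
shift [ -1.9  -0.6 126.9] rz 0.001
```

```bash

echo '-0.02,0,0.4,0,0,0;-0.02,0,0.75,0,0,0;-0.02,0,1,0,0,0;-0.02,0,1.2,0,0,0;-0.02,0,1.24,0,0,0' > rows.txt && python3 nudge.py rows.txt | sed -n 2,4p
echo '0,0,0.02,0,0,0;0,0,0.02,0,0,0;0,0,0.02,0,0,0;0,0,0.02,0,0,0;0,0,0.02,0,0,0' > rows.txt && python3 nudge.py rows.txt 25 32 | sed -n 2,6p
echo '0,0,-0.06,0,0,0;0,0,-0.14,0,0,0;0,0,-0.24,0,0,0;0,0,-0.6,0,0,0;0,0,-1,0,0,0' > rows.txt && python3 nudge.py rows.txt - 38| sed -n 2,6p
python3 - <<'E'
from h import *
to(477,-313,158)
E
```

```text
eef_pos: [632.1, 189.5, 20.6]
eef_rot: [-3.14, -0.004, 3.04]
wrist_force: [-0.8, -0.7, -0.4]
eef_pos: [634.0, 191.1, 22.5]
eef_rot: [3.142, 0.001, 3.042]
wrist_force: [-1.0, -2.8, 6.1]
finger_gap: 31.8
finger_force: 32.0
eef_pos: [633.1, 191.6, 122.9]
eef_rot: [3.141, -0.001, 3.042]
wrist_force: [1.9, -0.1, -2.1]
finger_gap: 31.5
finger_force: 38.0
shift [ 105.2 -517.6  -35.1] rz 0.0
```

```bash

echo '0,0,-0.35,0,0,0;0,-0.4,-0.35,0,0,0;0.14,-0.9,-0.35,0,0,0;0.3,-1.4,-0.35,0,0,0;0.4,-1.88,-0.35,0,0,0' > rows.txt && python3 nudge.py rows.txt | sed -n 2,6p
echo '0.46,-2.32,0,0,0,0;0.46,-2.32,0,0,0,0;0.46,-2.32,0,0,0,0;0.46,-2.32,0,0,0,0;0.46,-2.32,0,0,0,0' > rows.txt && python3 nudge.py rows.txt | sed -n 2,6p
echo '0.19,-0.98,0,0,0,0;0.19,-0.98,0,0,0,0;0.19,-0.98,0,0,0,0;0.19,-0.98,0,0,0,0' > rows.txt && python3 nudge.py rows.txt | sed -n 2,6p
python3 - <<'E'
from h import *
to(477,-313,12)
E
```

```text
eef_pos: [575.2, 10.4, 157.9]
eef_rot: [3.141, 0.002, 3.043]
wrist_force: [0.6, -0.0, -1.1]
finger_gap: 31.7
finger_force: 38.0
eef_pos: [506.5, -217.2, 158.0]
eef_rot: [-3.141, 0.002, 3.041]
wrist_force: [1.3, -0.4, -1.1]
finger_gap: 31.7
finger_force: 38.0
eef_pos: [478.4, -311.1, 157.4]
eef_rot: [-3.141, 0.001, 3.04]
wrist_force: [-0.5, 0.0, -1.6]
finger_gap: 31.9
finger_force: 38.0
shift [  1.2  -2.1 145.4] rz -0.002
```

```bash

echo '0.01,-0.02,0.4,0,0,0;0.01,-0.02,0.8,0,0,0;0.01,-0.02,1.1,0,0,0;0.01,-0.02,1.23,0,0,0;0.01,-0.02,1.23,0,0,0' > rows.txt && python3 nudge.py rows.txt | sed -n 2,4p
echo '0,0,0.1,0,0,0;0,0,0.2,0,0,0;0,0,0.22,0,0,0;0,0,0.22,0,0,0' > rows.txt && python3 nudge.py rows.txt | sed -n 2,4p
echo '0,0,0,0,0,0;0,0,0,0,0,0;0,0,0,0,0,0' > rows.txt && python3 nudge.py rows.txt 44 | sed -n 2,6p
echo '0,0,-0.4,0,0,0;0,0,-0.9,0,0,0;0,0,-1.4,0,0,0;0,0,-1.4,0,0,0;0,0,-1.4,0,0,0' > rows.txt && python3 nudge.py rows.txt 60 | sed -n 2,4p
cat >> h.py <<'E'
def new(t,dt):
    h=cv2.cvtColor(t,cv2.COLOR_RGB2HSV); m=((h[...,1]<60)&(h[...,2]>145)).astype(np.uint8)
    for b,Z in [((150,245,330,345),35),((235,190,345,235),48)]:
        z=np.zeros_like(m); z[b[1]:b[3],b[0]:b[2]]=m[b[1]:b[3],b[0]:b[2]]
        z=cv2.morphologyEx(z,cv2.MORPH_OPEN,np.ones((7,7)))
        for c in cv2.findContours(z,cv2.RETR_EXTERNAL,cv2.CHAIN_APPROX_NONE)[0]:
            if cv2.contourArea(c)>60:
                M=cv2.moments(c);u=[(M['m10']/M['m00'],M['m01']/M['m00'])]
                print(np.round(u,1),cv2.contourArea(c),depthpt("top",u,dt).round(1),plane("top",u,Z)[0,:2].round(1),[np.round(q,2) for q in rect_mm("top",c,Z)])
E
python3 - <<'E'
from h import *
t,d=manip.camera("top"); cv2.imwrite("pics/t4.png",t[150:350,150:560,::-1]); new(t,d)
E
```

```text
eef_pos: [477.4, -311.1, 32.8]
eef_rot: [3.141, -0.001, 3.043]
wrist_force: [0.1, -1.0, -1.3]
eef_pos: [477.3, -312.3, 11.5]
eef_rot: [3.142, -0.0, 3.042]
wrist_force: [0.4, 0.2, -0.9]
eef_pos: [477.5, -312.5, 11.9]
eef_rot: [-3.141, 0.001, 3.042]
wrist_force: [0.0, 0.3, 2.0]
finger_gap: 43.7
finger_force: 0.0
eef_pos: [477.6, -312.5, 152.4]
eef_rot: [-3.14, 0.002, 3.042]
wrist_force: [0.4, 0.7, -0.2]
[[178.8 312.3]] 324.0 [[410.4 353.1  32.8]] [410.2 352.4] [array([410.91, 352.96]), array([28.99, 59.52]), np.float64(87.68)]
[[230. 301.]] 319.0 [[423.  236.6  36.7]] [423.2 236.9] [array([423.52, 236.85]), array([60.69, 30.51]), np.float64(3.7)]
```

View pics/t4.png

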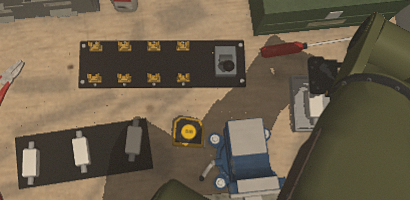

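old4 lies in the tray at (315,105) in the crop, and the block is empty. The tape measure, vise and tools are untouched, and the right-hand new fuse at (134,140) is only in shadow. I'm moving towards the mat.

```bash

echo '0,2.2,0,0,0,0;0,2.2,0,0,0,0;0,2.2,0,0,0,0;0,2.2,0,0,0,0;0,2.2,0,0,0,0' > rows.txt && python3 nudge.py rows.txt 60| sed -n 2p
echo '0.2,2.2,0,0,0,0;0.2,2.2,0,0,0,0;0.2,2.2,0,0,0,0;0.2,2.2,0,0,0,0;0.2,2.2,0,0,0,0' > rows.txt && python3 nudge.py rows.txt | sed -n 2p
python3 - <<'E'
from h import *
t,d=manip.camera("top"); new(t,d); to(437.6,115.8,70,3.036)
s,d=manip.camera("scene"); m,cs=white(s,(180,195,300,290))
for c in cs:
    M=cv2.moments(c); print((M['m10']/M['m00'],M['m01']/M['m00']))
E
```

```text
eef_pos: [498.5, -89.9, 149.9]
eef_pos: [500.1, 130.8, 149.8]
[[179.  312.5]] 300.0 [[409.2 350.8  39. ]] [409.6 351.9] [array([409.81, 351.98]), array([26.92, 57.41]), np.float64(87.68)]
shift [ 60.7 -22.   79.8] rz 0.009
(280.4923486360612, 262.7371922821024)
(242.16470588235293, 249.7170868347339)
(209.64527027027026, 237.77421171171167)
```

The scene camera shows all three new fuses in place. I'm picking the nearest one (A).

```bash

echo '0.3,-0.22,0.2,0,0,0;0.61,-0.22,0.4,0,0,0;0.61,-0.22,0.8,0,0,0;0.61,-0.22,0.8,0,0,0' > rows.txt && python3 nudge.py rows.txt 60| sed -n 2p
python3 - <<'E'
from h import *
to(437.6,115.8,10,3.036)
E
echo '0,0,0.25,0,0,0;0,0,0.45,0,0,0;0,0,0.55,0,0,0;0,0,0.58,0,0,0;0,0,0.58,0,0,0' > rows.txt && python3 nudge.py rows.txt | sed -n 2,4p
echo '0,0,0,0,0,0;0,0,0,0,0,0;0,0,0,0,0,0;0,0,0,0,0,0;0,0,0,0,0,0' > rows.txt && python3 nudge.py rows.txt 25 30 | sed -n 2,6p
```

```text
eef_pos: [435.4, 110.3, 67.6]
shift [-1.7  5.7 57.6] rz 0.005
eef_pos: [438.8, 111.5, 14.0]
eef_rot: [-3.142, 0.0, 3.041]
wrist_force: [0.4, -0.2, -0.2]
eef_pos: [438.5, 111.8, 13.8]
eef_rot: [3.141, 0.001, 3.042]
wrist_force: [-0.7, 0.2, 5.2]
finger_gap: 32.3
finger_force: 29.1
```

```bash

echo '0,0,0,0,0,0;0,0,0.02,0,0,0;0,0,0.05,0,0,0;0,0,0.05,0,0,0;0,0,0.05,0,0,0' > rows.txt && python3 nudge.py rows.txt 40 30 | sed -n 2,6p
echo '0,0,0,0,0,0;0,0,0,0,0,0;0,0,0,0,0,0;0,0,0,0,0,0;0,0,0,0,0,0' > rows.txt && python3 nudge.py rows.txt 25 35 | sed -n 2,6p
echo '0,0,-0.1,0,0,0;0,0,-0.4,0,0,0;0,0,-0.8,0,0,0;0,0,-0.8,0,0,0' > rows.txt && python3 nudge.py rows.txt - 38 | sed -n 2,6p
python3 - <<'E'
from h import *
to(*blk(140),90); to(*blk(70),90); to(*blk(0),90)
s,d=manip.camera("scene"); cv2.imwrite("pics/g1.png",cv2.resize(s[170:300,200:400,::-1],None,fx=3,fy=3))
E
```

```text
eef_pos: [438.2, 111.6, 8.3]
eef_rot: [-3.141, -0.0, 3.042]
wrist_force: [0.8, 0.5, -0.9]
finger_gap: 40.0
finger_force: 0.0
eef_pos: [438.3, 111.7, 8.4]
eef_rot: [-3.142, -0.0, 3.042]
wrist_force: [-0.9, -0.7, -1.1]
finger_gap: 31.8
finger_force: 34.2
eef_pos: [440.6, 112.1, 93.3]
eef_rot: [3.14, 0.007, 3.042]
wrist_force: [-0.7, 0.0, -1.3]
finger_gap: 32.4
finger_force: 37.1
shift [-183.4   27.6    3.3] rz 0.0
shift [-183.3  -42.4    3.3] rz 0.0
shift [-183.3 -112.4    3.3] rz 0.0
```

View pics/g1.png

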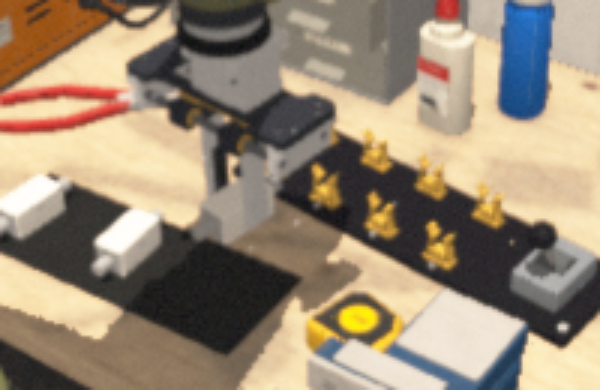

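The fuse is held level, with both ferrules clear, at about (235,215) in the crop. I'm taking it over to way 2.

```bash

echo '-1.84,-0.42,0.03,0,0,0;-1.84,-0.42,0.03,0,0,0;-1.84,-0.42,0.03,0,0,0;-1.84,-0.42,0.03,0,0,0;-1.84,-0.42,0.03,0,0,0' > rows.txt && python3 nudge.py rows.txt | sed -n 2p
echo '0,0,0.2,0,0,0;0,0,0.34,0,0,0;0,0,0.34,0,0,0;0,0,0.34,0,0,0' > rows.txt && python3 nudge.py rows.txt | sed -n 2,6p
python3 - <<'E'
from h import *
to(*(blk(70)+[0.7,-.1]),21.5)
E
```

```text
eef_pos: [619.4, 49.7, 83.2]
eef_pos: [616.8, 51.8, 51.4]
eef_rot: [-3.142, -0.001, 3.042]
wrist_force: [0.3, 0.2, -0.6]
finger_gap: 32.5
finger_force: 37.1
shift [-2.7  0.  29.9] rz 0.001
```

```bash

echo '-0.02,0,0.08,0,0,0;-0.02,0,0.14,0,0,0;-0.02,0,0.14,0,0,0' > rows.txt && python3 nudge.py rows.txt | sed -n 2,4p
echo '0,0,0.02,0,0,0;0,0,0.03,0,0,0;0,0,0.03,0,0,0' > rows.txt && python3 nudge.py rows.txt | sed -n 2,4p
echo '0,0,0.02,0,0,0;0,0,0.03,0,0,0;0,0,0.03,0,0,0' > rows.txt && python3 nudge.py rows.txt | sed -n 2,4p
echo '0,0,0.01,0,0,0;0,0,0.02,0,0,0;0,0,0.02,0,0,0' > rows.txt && python3 nudge.py rows.txt | sed -n 2,4p
```

```text
eef_pos: [618.9, 51.3, 36.7]
eef_rot: [-3.141, -0.001, 3.042]
wrist_force: [-0.1, -0.3, -0.6]
eef_pos: [619.7, 51.4, 35.4]
eef_rot: [3.141, 0.001, 3.042]
wrist_force: [-2.3, -0.4, 6.0]
eef_pos: [620.4, 51.1, 32.7]
eef_rot: [-3.142, 0.003, 3.042]
wrist_force: [2.4, -0.8, 5.3]
eef_pos: [620.4, 51.0, 30.9]
eef_rot: [-3.141, 0.003, 3.042]
wrist_force: [1.6, -1.9, 5.3]
```

```bash

echo '0,0,0.02,0,0,0;0,0,0.03,0,0,0;0,0,0.03,0,0,0' > rows.txt && python3 nudge.py rows.txt | sed -n 2,4p
echo '0,0,0.01,0,0,0;0,0,0.02,0,0,0;0,0,0.02,0,0,0' > rows.txt && python3 nudge.py rows.txt | sed -n 2,4p
echo '0,0,0.01,0,0,0;0,0,0.02,0,0,0;0,0,0.02,0,0,0' > rows.txt && python3 nudge.py rows.txt | sed -n 2,4p
```

```text
eef_pos: [620.2, 51.1, 27.3]
eef_rot: [-3.141, 0.003, 3.042]
wrist_force: [4.1, -1.8, 1.5]
eef_pos: [619.0, 51.3, 23.9]
eef_rot: [-3.141, -0.001, 3.042]
wrist_force: [3.1, -1.9, -3.2]
eef_pos: [618.7, 51.4, 21.8]
eef_rot: [-3.141, -0.002, 3.042]
wrist_force: [0.2, -2.2, -5.5]
```

```bash

echo '0,0,0.01,0,0,0;0,0,0.02,0,0,0;0,0,0.02,0,0,0' > rows.txt && python3 nudge.py rows.txt | sed -n 2,4p
echo '0,0,0.01,0,0,0;0,0,0.01,0,0,0;0,0,0.01,0,0,0' > rows.txt && python3 nudge.py rows.txt | sed -n 2,4p
```

```text
eef_pos: [618.9, 51.4, 21.2]
eef_rot: [-3.142, -0.001, 3.042]
wrist_force: [-7.2, -0.7, 8.6]
eef_pos: [619.2, 51.4, 21.1]
eef_rot: [3.141, 0.0, 3.042]
wrist_force: [-9.9, -1.1, 17.5]
```

It is firmly on the saddles at the expected height (TCP z about 21.3). Release, lift and look.

The rows are not in the units I measure in: shifts go in units of 100 mm. I convert before sending: -1 mm is -0.01.

```bash

echo '0,0,-0.01,0,0,0;0,0,-0.01,0,0,0;0,0,-0.01,0,0,0;0,0,-0.01,0,0,0' > rows.txt && python3 nudge.py rows.txt 50 | sed -n 2,4p
echo '0,0,-0.2,0,0,0;0,0,-0.6,0,0,0;0,0,-1.1,0,0,0;0,0,-1.1,0,0,0' > rows.txt && python3 nudge.py rows.txt 60 | sed -n 2p
echo '0.4,0.5,0,0,0,0;0.8,0.8,0,0,0,0;0.8,0.8,0,0,0,0;0.8,0.8,0,0,0,0' > rows.txt && python3 nudge.py rows.txt | sed -n 2p
python3 - <<'E'
from h import *
s,d=manip.camera("scene"); m,cs=white(s,(180,195,345,290))
for c in cs:
    M=cv2.moments(c); print((M['m10']/M['m00'],M['m01']/M['m00']),cv2.contourArea(c))
t,d=manip.camera("top"); new(t,d); 
cv2.imwrite("pics/p1.png",np.hstack([cv2.resize(s[190:290,190:390,::-1],(400,200)),cv2.resize(t[180:340,150:350,::-1],(400,320))[:200]]) if 0 else np.vstack([cv2.resize(s[190:290,190:390,::-1],(600,300)),cv2.resize(t[180:280,210:410,::-1],(600,300))]))
to(423.4,236.9,70,3.206)
E
```

```text
eef_pos: [619.2, 51.4, 20.3]
eef_rot: [3.141, -0.0, 3.042]
wrist_force: [-0.0, -0.4, 0.7]
eef_pos: [621.9, 51.5, 137.4]
eef_pos: [546.8, 140.2, 130.5]
(339.7039897039897, 281.056628056628) 129.5
(242.20504201680671, 249.6498599439776) 297.5
(209.57785272625068, 237.8386734120292) 296.5
(335.3725925925926, 232.61259259259256) 225.0
[[179.1 312.2]] 306.5 [[410.  351.1  37.3]] [410.2 351.8] [array([410.49, 351.95]), array([26.92, 58.77]), np.float64(87.68)]
shift [134.   85.5  60.5] rz -0.164
```

View pics/p1.png

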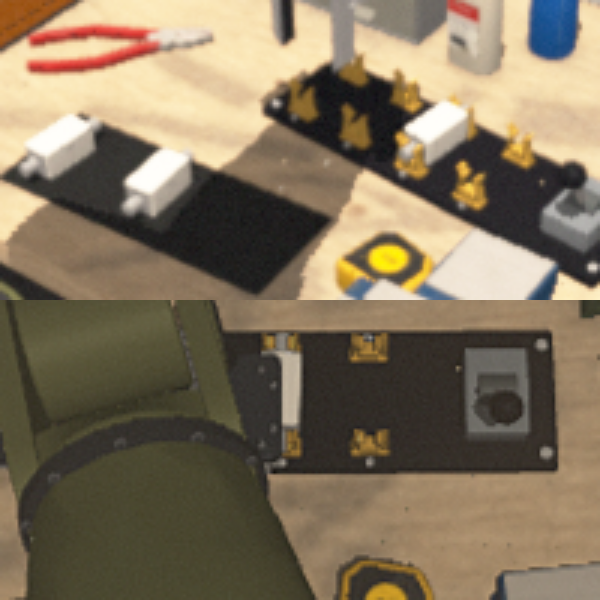

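The new fuse in way 2 sits where the old one did: scene centroid (335.4,232.6), against (335.8,232.4) before. B and C have not moved, so I'm picking B.

```bash

echo '1.34,0.86,0,0,0,-0.164;1.34,0.86,0,0,0,-0.164;1.34,0.86,0,0,0,-0.164;1.34,0.86,0.4,0,0,-0.164;1.34,0.86,0.6,0,0,-0.164' > rows.txt && python3 nudge.py rows.txt 60| sed -n 2p
echo '0,0,0,0,0,0' > rows.txt && python3 nudge.py rows.txt | sed -n 2p
python3 - <<'E'
from h import *
to(423.4,236.9,8.5,3.206)
E
```

```text
eef_pos: [422.2, 237.9, 68.7]
eef_pos: [422.5, 236.8, 68.2]
shift [-0.9 -0.  59.7] rz -0.001
```

```bash

echo '-0.01,0,0.25,0,0,0;-0.01,0,0.45,0,0,0;-0.01,0,0.57,0,0,0;-0.01,0,0.6,0,0,0;-0.01,0,0.6,0,0,0' > rows.txt && python3 nudge.py rows.txt | sed -n 2,4p
echo '0,0,0,0,0,0;0,0,0,0,0,0;0,0,0,0,0,0;0,0,0,0,0,0;0,0,0,0,0,0' > rows.txt && python3 nudge.py rows.txt 25 35 | sed -n 2,6p
```

```text
eef_pos: [424.5, 237.7, 10.9]
eef_rot: [3.141, 0.0, -3.078]
wrist_force: [-0.2, -0.1, 1.7]
eef_pos: [424.0, 238.0, 10.8]
eef_rot: [3.141, 0.001, -3.077]
wrist_force: [-1.1, -1.1, 4.1]
finger_gap: 31.7
finger_force: 35.0
```

```bash

echo '0,0,-0.1,0,0,0;0,0,-0.4,0,0,0;0,0,-0.8,0,0,0.08;0,0,-0.8,0,0,0.164;0,0,-0.8,0,0,0.164' > rows.txt && python3 nudge.py rows.txt - 38 | sed -n 2,6p
python3 - <<'E'
from h import *
to(*(blk(140)+[0.6,0]),90)
E
```

```text
eef_pos: [424.1, 238.1, 91.7]
eef_rot: [3.141, 0.002, 3.041]
wrist_force: [-1.2, 0.1, -1.3]
finger_gap: 31.7
finger_force: 38.0
shift [-213.   -95.8    1.7] rz -0.001
```

```bash

echo '-2.13,-0.96,0.02,0,0,0;-2.13,-0.96,0.02,0,0,0;-2.13,-0.96,0.02,0,0,0;-2.13,-0.96,0.02,0,0,0;-2.13,-0.96,0.02,0,0,0' > rows.txt && python3 nudge.py rows.txt | sed -n 2p
echo '0,0,0.2,0,0,0;0,0,0.34,0,0,0;0,0,0.34,0,0,0;0,0,0.34,0,0,0' > rows.txt && python3 nudge.py rows.txt | sed -n 2,6p
python3 - <<'E'
from h import *
to(*(blk(140)+[0.6,-.1]),23.8)
E
```

```text
eef_pos: [627.7, 119.0, 87.3]
eef_pos: [625.6, 121.7, 54.4]
eef_rot: [-3.141, -0.001, 3.043]
wrist_force: [1.3, -0.6, -1.4]
finger_gap: 31.9
finger_force: 38.0
shift [-0.8 -0.4 30.6] rz 0.002
```

```bash

echo '0,0,0.08,0,0,0;0,0,0.15,0,0,0;0,0,0.15,0,0,0' > rows.txt && python3 nudge.py rows.txt | sed -n 2,4p
echo '0,0,0.02,0,0,0;0,0,0.04,0,0,0;0,0,0.04,0,0,0' > rows.txt && python3 nudge.py rows.txt | sed -n 2,4p
echo '0,0,0.02,0,0,0;0,0,0.04,0,0,0;0,0,0.04,0,0,0' > rows.txt && python3 nudge.py rows.txt | sed -n 2,4p
echo '0,0,0.02,0,0,0;0,0,0.03,0,0,0;0,0,0.03,0,0,0' > rows.txt && python3 nudge.py rows.txt | sed -n 2,4p
```

```text
eef_pos: [625.6, 121.3, 38.5]
eef_rot: [-3.141, -0.001, 3.042]
wrist_force: [-0.4, -0.4, -1.2]
eef_pos: [626.6, 120.9, 35.8]
eef_rot: [-3.141, 0.001, 3.042]
wrist_force: [1.0, -2.0, 1.2]
eef_pos: [626.9, 120.9, 32.0]
eef_rot: [3.142, 0.002, 3.042]
wrist_force: [2.7, -2.7, 1.3]
eef_pos: [626.4, 121.0, 28.3]
eef_rot: [-3.142, 0.0, 3.042]
wrist_force: [3.8, -2.7, -0.9]
```

```bash

echo '0,0,0.02,0,0,0;0,0,0.03,0,0,0;0,0,0.03,0,0,0' > rows.txt && python3 nudge.py rows.txt | sed -n 2,4p
echo '0,0,0.01,0,0,0;0,0,0.02,0,0,0;0,0,0.02,0,0,0' > rows.txt && python3 nudge.py rows.txt | sed -n 2,4p
```

```text
eef_pos: [625.5, 121.1, 24.6]
eef_rot: [-3.141, -0.002, 3.042]
wrist_force: [-0.1, -2.6, -4.5]
eef_pos: [625.9, 121.3, 23.7]
eef_rot: [-3.142, -0.001, 3.042]
wrist_force: [-3.1, -2.9, 2.5]
```

```bash

echo '0,0,0.01,0,0,0;0,0,0.01,0,0,0;0,0,0.01,0,0,0' > rows.txt && python3 nudge.py rows.txt | sed -n 2,5p
```

```text
eef_pos: [626.1, 121.3, 23.6]
eef_rot: [3.142, -0.0, 3.042]
wrist_force: [-8.4, -3.2, 12.1]
finger_gap: 31.9
```

```bash

echo '0,0,0.006,0,0,0;0,0,0.006,0,0,0' > rows.txt && python3 nudge.py rows.txt | sed -n 2,4p
echo '0,0,-0.01,0,0,0;0,0,-0.01,0,0,0;0,0,-0.01,0,0,0;0,0,-0.01,0,0,0' > rows.txt && python3 nudge.py rows.txt 50 | sed -n 2,4p
echo '0,0,-0.2,0,0,0;0,0,-0.6,0,0,0;0,0,-1.1,0,0,0;0,0,-1.1,0,0,0' > rows.txt && python3 nudge.py rows.txt 60 | sed -n 2p
echo '0.5,0,0,0,0,0;1,0,0,0,0,0;1,0,0,0,0,0;1,0,0,0,0,0' > rows.txt && python3 nudge.py rows.txt | sed -n 2p
python3 - <<'E'
from h import *
s,d=manip.camera("scene"); m,cs=white(s,(180,195,345,270))
for c in cs:
    M=cv2.moments(c); print((M['m10']/M['m00'],M['m01']/M['m00']),cv2.contourArea(c))
t,d=manip.camera("top"); new(t,d); 
print(proj("scene",[[*blk(70),40],[*blk(140),40]]))
to(410.1,351.9,70,3.101)
E
```

```text
eef_pos: [626.2, 121.3, 23.5]
eef_rot: [3.141, 0.0, 3.042]
wrist_force: [-10.6, -4.2, 16.9]
eef_pos: [626.2, 121.3, 22.7]
eef_rot: [3.141, -0.0, 3.042]
wrist_force: [-0.2, 0.3, 0.3]
eef_pos: [628.9, 121.6, 140.0]
eef_pos: [526.5, 131.4, 133.2]
(209.66666666666666, 237.76222596964587) 296.5
(335.62308868501526, 232.68042813455656) 218.0
(317.97777777777776, 223.45314009661834) 172.5
[[179.  312.5]] 300.0 [[409.5 351.6  36.2]] [409.6 351.9] [array([409.81, 351.98]), array([26.92, 57.41]), np.float64(87.68)]
[[302.9 201.6]] 105.5 [[634.8  50.4  49.2]] [635.2  50.4] [array([635.43,  50.11]), array([28.25, 22.04]), np.float64(83.96)]
[[335.20868583 231.74929639]
 [316.59098364 222.53960598]]
shift [139.2 207.9  63.2] rz -0.059
```

```bash

echo '1.39,2.08,0,0,0,-0.059;1.39,2.08,0,0,0,-0.059;1.39,2.08,0,0,0,-0.059;1.39,2.08,0,0,0,-0.059;1.39,2.08,0,0,0,-0.059' > rows.txt && python3 nudge.py rows.txt 60| sed -n 2p
echo '1.39,2.08,0,0,0,0' > rows.txt && python3 nudge.py rows.txt>/dev/null --help 2>/dev/null || true
python3 - <<'E'
from h import *
to(409.8,351.9,8.5,3.101); t,d=manip.camera("scene"); m,cs=white(t,(180,195,345,270))
print([cv2.boundingRect(c) for c in cs])
E
```

```text
eef_pos: [409.2, 353.8, 132.9]
shift [ -0.7  -1.9 124.4] rz -0.001
[(197, 229, 23, 19), (324, 224, 21, 20), (306, 214, 21, 21)]
```

That stray second command seems to have been rejected, since the pose is on target. I'll check the clock and pose before going down.

```bash

echo '0,0,0,0,0,0' > rows.txt && python3 nudge.py rows.txt 60
python3 - <<'E'
from h import *
to(409.8,351.9,8.5,3.101)
E
```

```text
clock: 31.2
eef_pos: [408.8, 354.1, 132.6]
eef_rot: [3.141, 0.0, 3.104]
wrist_force: [0.6, -1.0, -0.9]
finger_gap: 60.1
finger_force: 0.0
shift [ -1.   -2.2 124.1] rz 0.003
```

```bash

echo '-0.01,-0.02,0.4,0,0,0;-0.01,-0.02,0.8,0,0,0;-0.01,-0.02,1.05,0,0,0;-0.01,-0.02,1.2,0,0,0;-0.01,-0.02,1.24,0,0,0' > rows.txt && python3 nudge.py rows.txt | sed -n 2,4p
echo '0,0,0,0,0,0;0,0,0,0,0,0;0,0,0,0,0,0;0,0,0,0,0,0;0,0,0,0,0,0' > rows.txt && python3 nudge.py rows.txt 25 35 | sed -n 2,6p
echo '0,0,-0.1,0,0,0;0,0,-0.4,0,0,0;0,0,-0.85,0,0,0.03;0,0,-0.85,0,0,0.062;0,0,-0.85,0,0,0.062' > rows.txt && python3 nudge.py rows.txt - 38 | sed -n 2,6p
python3 - <<'E'
from h import *
to(*blk(210),90)
E
```

```text
eef_pos: [410.8, 348.4, 7.0]
eef_rot: [-3.14, -0.002, 3.099]
wrist_force: [-0.4, 0.1, 0.8]
eef_pos: [410.5, 350.0, 9.6]
eef_rot: [3.141, 0.001, 3.101]
wrist_force: [0.7, -1.2, 5.8]
finger_gap: 31.5
finger_force: 35.0
eef_pos: [410.3, 350.0, 95.3]
eef_rot: [3.14, 0.002, 3.038]
wrist_force: [0.4, -0.4, -1.3]
finger_gap: 31.9
finger_force: 38.0
shift [-237.6 -135.3    5.3] rz -0.003
```

```bash

echo '-2.38,-1.35,0.03,0,0,-0.003;-2.38,-1.35,0.03,0,0,-0.003;-2.38,-1.35,0.03,0,0,-0.003;-2.38,-1.35,0.03,0,0,-0.003;-2.38,-1.35,0.03,0,0,-0.003' > rows.txt && python3 nudge.py rows.txt | sed -n 2p
echo '0,0,0,0,0,0;0,0,0.2,0,0,0;0,0,0.36,0,0,0;0,0,0.36,0,0,0;0,0,0.36,0,0,0' > rows.txt && python3 nudge.py rows.txt | sed -n 2,6p
python3 - <<'E'
from h import *
to(*(blk(210)+[.7,-.1]),22.6)
E
```

```text
eef_pos: [614.6, 203.2, 90.1]
eef_pos: [613.3, 205.1, 54.9]
eef_rot: [-3.141, -0.001, 3.043]
wrist_force: [-0.6, 0.5, -1.7]
finger_gap: 31.8
finger_force: 38.0
shift [-21.5 -12.2  32.3] rz 0.001
```

The travel fell short of the row limit, so I raise a bit, finish the lateral move and go back down.

```bash

echo '0,0,-0.18,0,0,0;-0.21,-0.12,-0.18,0,0,0;-0.21,-0.12,-0.1,0,0,0;-0.21,-0.12,0,0,0,0;-0.21,-0.12,0,0,0,0' > rows.txt && python3 nudge.py rows.txt | sed -n 2,6p
echo '0,0,0,0,0,0' > rows.txt && python3 nudge.py rows.txt | sed -n 2,4p
python3 - <<'E'
from h import *
to(*(blk(210)+[.7,-.1]),22.6)
E
```

```text
eef_pos: [632.0, 191.0, 53.1]
eef_rot: [-3.141, -0.003, 3.042]
wrist_force: [-0.2, 0.7, -1.6]
finger_gap: 31.5
finger_force: 38.0
eef_pos: [632.8, 191.2, 54.7]
eef_rot: [-3.141, -0.001, 3.042]
wrist_force: [-0.6, 0.0, -0.7]
shift [-0.7 -0.2 32.1] rz 0.001
```

```bash

echo '0,0,0.08,0,0,0;0,0,0.16,0,0,0;0,0,0.16,0,0,0' > rows.txt && python3 nudge.py rows.txt | sed -n 2,4p
echo '0,0,0.02,0,0,0;0,0,0.04,0,0,0;0,0,0.04,0,0,0' > rows.txt && python3 nudge.py rows.txt | sed -n 2,4p
echo '0,0,0.02,0,0,0;0,0,0.04,0,0,0;0,0,0.04,0,0,0' > rows.txt && python3 nudge.py rows.txt | sed -n 2,4p
echo '0,0,0.02,0,0,0;0,0,0.03,0,0,0;0,0,0.03,0,0,0' > rows.txt && python3 nudge.py rows.txt | sed -n 2,5p
```

```text
eef_pos: [632.6, 190.6, 37.5]
eef_rot: [-3.141, -0.002, 3.042]
wrist_force: [0.6, 0.2, -0.9]
eef_pos: [633.7, 190.5, 35.2]
eef_rot: [-3.141, 0.001, 3.042]
wrist_force: [1.2, -2.0, -0.9]
eef_pos: [634.1, 190.5, 31.8]
eef_rot: [3.141, 0.002, 3.042]
wrist_force: [2.7, -3.2, 3.9]
eef_pos: [633.9, 190.5, 28.4]
eef_rot: [3.142, 0.001, 3.042]
wrist_force: [2.3, -3.0, 1.6]
finger_gap: 31.9
```

```bash

echo '0,0,0.02,0,0,0;0,0,0.03,0,0,0;0,0,0.03,0,0,0' > rows.txt && python3 nudge.py rows.txt | sed -n 2,4p
echo '0,0,0.01,0,0,0;0,0,0.02,0,0,0;0,0,0.02,0,0,0' > rows.txt && python3 nudge.py rows.txt | sed -n 2,4p
```

```text
eef_pos: [632.9, 190.6, 24.2]
eef_rot: [-3.141, -0.001, 3.042]
wrist_force: [2.0, -1.8, -2.9]
eef_pos: [633.1, 190.8, 22.7]
eef_rot: [-3.141, -0.001, 3.042]
wrist_force: [-1.0, -1.7, -3.3]
```

```bash

echo '0,0,0.01,0,0,0;0,0,0.01,0,0,0;0,0,0.01,0,0,0' > rows.txt && python3 nudge.py rows.txt | sed -n 2,5p
```

```text
eef_pos: [633.3, 190.9, 22.5]
eef_rot: [3.142, -0.0, 3.042]
wrist_force: [-4.2, -2.9, 3.3]
finger_gap: 31.7
```

```bash

echo '0,0,0.01,0,0,0;0,0,0.015,0,0,0;0,0,0.015,0,0,0' > rows.txt && python3 nudge.py rows.txt | sed -n 2,4p
echo '0,0,-0.015,0,0,0;0,0,-0.015,0,0,0;0,0,-0.015,0,0,0;0,0,-0.015,0,0,0' > rows.txt && python3 nudge.py rows.txt 50 | sed -n 2,4p
echo '0,0,-0.2,0,0,0;0,0,-0.6,0,0,0;0,0,-1.1,0,0,0;0,0,-1.25,0,0,0;0,0,-1.25,0,0,0' > rows.txt && python3 nudge.py rows.txt 50 | sed -n 2p
echo '0.6,-1.2,0,0,0,0;0.6,-1.8,0,0,0,0;0.6,-1.8,0,0,0,0;0.6,-1.8,0,0,0,0;0.6,-1.8,0,0,0,0' > rows.txt && python3 nudge.py rows.txt 0 5| sed -n 2p
python3 - <<'E'
from h import *
s,d=manip.camera("scene"); t,d=manip.camera("top")
cv2.imwrite("pics/f1.png",np.vstack([cv2.resize(s[200:290,260:420,::-1],(533,300),interpolation=cv2.INTER_CUBIC),cv2.resize(t[170:260,220:380,::-1],(533,300),interpolation=cv2.INTER_CUBIC)]))
m,cs=white(s,(180,195,345,270))
for c in cs:
    M=cv2.moments(c); print((M['m10']/M['m00'],M['m01']/M['m00']),cv2.contourArea(c))
print(proj("scene",[[*blk(210),40]])); new(t,d)
to(540,-111.5,150); 
E
```

```text
eef_pos: [633.5, 191.0, 22.4]
eef_rot: [3.141, 0.0, 3.042]
wrist_force: [-11.3, -2.6, 16.3]
eef_pos: [633.4, 190.8, 21.9]
eef_rot: [3.142, -0.0, 3.042]
wrist_force: [0.3, -0.7, 0.2]
eef_pos: [634.4, 191.0, 149.7]
eef_pos: [553.9, 14.1, 145.3]
(336.339605734767, 232.6747311827957) 186.0
(317.0300157977883, 223.0987361769352) 211.0
(299.38485558157686, 214.3926619828259) 213.5
[[298.92463062 213.8066017 ]]
[[242.6 208.5]] 278.0 [[633.5 191.9  46.9]] [633.1 191.8] [array([633.36, 191.78]), array([30.33, 55.92]), np.float64(83.98)]
shift [   2.2 -129.6   -4.3] rz -0.001
```

View pics/f1.png

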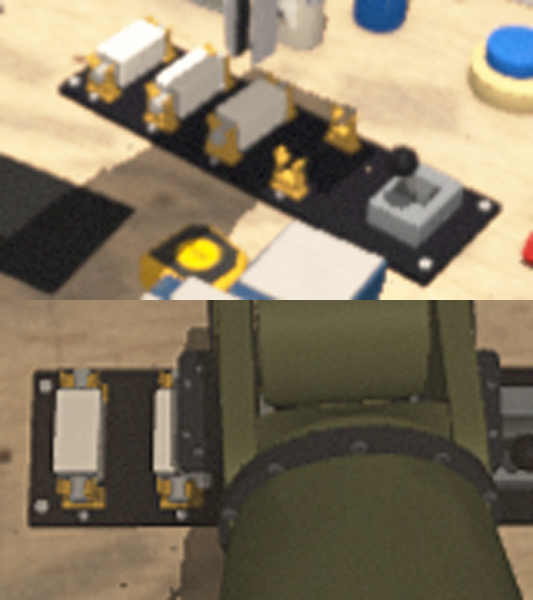

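Ways 2, 3 and 4 hold the three fuses, level and home. In the scene crop they are at (135,50), (190,82) and (250,115), and the lever is still off at (405,160). Now I switch it back on.

```bash

echo '0.02,-1.3,0,0,0,0;0.02,-1.3,0,0,0,0;0.02,-1.3,0,0,0,0;0.02,-1.3,0,0,0,0;0.02,-1.3,0,0,0,0' > rows.txt && python3 nudge.py rows.txt | sed -n 2p
echo '0,0,0.3,0,0,0;0,0,0.6,0,0,0;0,0,0.67,0,0,0;0,0,0.67,0,0,0;0,0,0.67,0,0,0' > rows.txt && python3 nudge.py rows.txt | sed -n 2,5p
echo '-0.12,0,0,0,0,0;-0.24,0,0,0,0,0;-0.36,0,0,0,0,0;-0.48,0,0,0,0,0;-0.54,0,0,0,0,0' > rows.txt && python3 nudge.py rows.txt | sed -n 2,4p
echo '-0.03,0,0,0,0,0;-0.06,0,0,0,0,0;-0.08,0,0,0,0,0;-0.08,0,0,0,0,0' > rows.txt && python3 nudge.py rows.txt | sed -n 2,4p
```

```text
eef_pos: [541.1, -110.6, 146.1]
eef_pos: [541.7, -111.0, 81.3]
eef_rot: [-3.141, 0.001, 3.043]
wrist_force: [0.8, 0.2, 0.8]
finger_gap: 0.4
eef_pos: [595.8, -116.9, 81.6]
eef_rot: [-3.141, 0.002, 3.042]
wrist_force: [-1.2, -0.1, 0.3]
eef_pos: [602.6, -117.7, 80.2]
eef_rot: [3.142, 0.0, 3.042]
wrist_force: [0.3, 0.2, 0.4]
```

```bash

echo '-0.02,0,0,0,0,0;-0.04,0,0,0,0,0;-0.04,0,0,0,0,0' > rows.txt && python3 nudge.py rows.txt | sed -n 2,4p
echo '-0.01,0,0,0,0,0;-0.02,0,0,0,0,0;-0.02,0,0,0,0,0' > rows.txt && python3 nudge.py rows.txt | sed -n 2,4p
```

```text
eef_pos: [606.6, -118.1, 80.0]
eef_rot: [3.142, -0.0, 3.042]
wrist_force: [-0.1, 0.1, -0.5]
eef_pos: [608.5, -118.3, 80.0]
eef_rot: [3.142, -0.0, 3.042]
wrist_force: [-2.0, -0.8, -1.3]
```

```bash

echo '-0.01,0,0,0,0,0;-0.02,0,0,0,0,0;-0.02,0,0,0,0,0' > rows.txt && python3 nudge.py rows.txt | sed -n 2,4p
echo '-0.01,0,0,0,0,0;-0.015,0,0,0,0,0;-0.015,0,0,0,0,0' > rows.txt && python3 nudge.py rows.txt | sed -n 2,4p
```

```text
eef_pos: [609.1, -118.4, 79.8]
eef_rot: [3.141, -0.004, 3.042]
wrist_force: [-12.5, 1.1, 4.3]
eef_pos: [609.5, -118.4, 79.8]
eef_rot: [3.141, -0.007, 3.042]
wrist_force: [-22.9, 2.3, 10.2]
```

The lever is at its stop. I back off, lift clear and check everything.

```bash

echo '0.3,0,0,0,0,0;0.4,0,-0.4,0,0,0;0.4,0,-0.9,0,0,0;0.4,0,-1.3,0,0,0;0.4,0,-1.3,0,0,0' > rows.txt && python3 nudge.py rows.txt | sed -n 2,4p
echo '0.6,2,-0.2,0,0,0;0.6,2,-0.2,0,0,0;0.6,2,-0.2,0,0,0;0.6,2,-0.2,0,0,0;0.6,2,-0.2,0,0,0' > rows.txt && python3 nudge.py rows.txt | sed -n 2,4p
echo '0.6,1.8,0,0,0,0;0.6,1.8,0,0,0,0;0.6,1.8,0,0,0,0;0.6,1.8,0,0,0,0;0.6,1.8,0,0,0,0' > rows.txt && python3 nudge.py rows.txt | sed -n 1,4p
python3 - <<'E'
from h import *
s,d=manip.camera("scene"); t,d=manip.camera("top")
cv2.imwrite("pics/end.png",np.vstack([cv2.resize(s[190:360,260:510,::-1],(440,300),interpolation=cv2.INTER_CUBIC),cv2.resize(t[170:300,220:540,::-1],(730,297),interpolation=cv2.INTER_CUBIC)[:, :440] if 0 else cv2.resize(t[170:300,225:415,::-1],(440,300))]))
m,cs=white(s,(180,195,345,270))
for c in cs:
    M=cv2.moments(c); print((M['m10']/M['m00'],M['m01']/M['m00']),cv2.contourArea(c))
new(t,d)
E
```

```text
eef_pos: [574.3, -115.2, 216.6]
eef_rot: [-3.14, 0.01, 3.042]
wrist_force: [0.7, 0.7, -0.4]
eef_pos: [531.7, 94.3, 230.5]
eef_rot: [3.141, 0.001, 3.046]
wrist_force: [-0.3, -0.0, -0.3]
clock: 42.8
eef_pos: [489.6, 278.7, 229.4]
eef_rot: [3.141, -0.0, 3.046]
wrist_force: [0.3, -0.3, 0.3]
(335.4451951951952, 232.59159159159157) 222.0
(317.0769841269841, 223.18253968253967) 210.0
(299.70389170896783, 214.2597292724196) 197.0
[[302.7 209.2]] 291.0 [[616.4  52.5  49. ]] [616.7  52.5] [array([617.47,  52.92]), array([30.31, 58.35]), np.float64(83.96)]
[[272.7 208.6]] 285.0 [[625.7 122.1  47.3]] [625.5 122.1] [array([626.04, 122.49]), array([30.3 , 56.42]), np.float64(85.02)]
[[242.6 208.5]] 278.0 [[632.5 191.5  50. ]] [633.1 191.8] [array([633.36, 191.78]), array([30.33, 55.92]), np.float64(83.98)]
```

View pics/end.png

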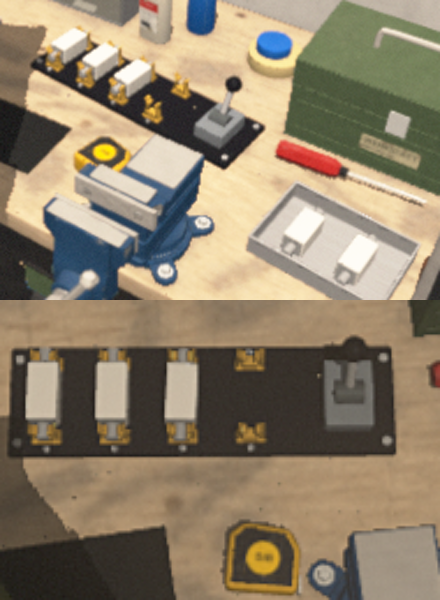

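The final picture shows three fuses home at (70,48), (100,62) and (132,77), and the lever on at (233,85). Both spent fuses are flat in the tray at (303,230) and (357,260), and the tools are untouched.

```bash
python3 -c "
from cell import manip
print(manip.sign_off())"
```

```text
the job is handed in; nothing more can be done
None
```

The job is handed in: I switched the isolator off first, moved both spent fuses to the tray, pressed the three new fuses home in ways 2 to 4, and switched the isolator back on; the tools were left alone and it took about 43 s.

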